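# Start the toaster that holds the bread

## Robot

A 7-joint arm with a two-finger parallel gripper is mounted at the origin on a cart in front of the work surface, level with it; the furniture and walls round the work are solid. World frame = base frame: x ahead of the robot, y to its left, z up, the work surface at z = 0. Lengths are in m, angles in degrees, forces in N, time in s.
With the tool pointing down it reaches from about 0.425 to 0.925 m from the base axis. Payload 6.8 kg.
Tool frame: the origin (TCP) lies on the centre line of the jaws, within the pads' length; the fingertips stand 17 mm ahead of it and the grasp point (between the pads) lies 2 mm behind it (env.tcp_to_tips is the distance from the TCP to the fingertips, in m); z points along the fingers, x is the direction in which the jaws open and shut, and the axes are right-handed (so a half turn about z gives the same grasp; the last joint's range is limited). The gripper opens to 88 mm and grips with 3 to 60 N. Pads are 20 mm wide; open, the fingers measure 115 mm over their backs; the gripper's body (75 mm by 178 mm) begins 61 mm behind the grasp point.
Start: joints at [-79.246, 27.33, 1.283, 89.118, -0.659, 63.558, -4.761], TCP at [0.197, 0.646, 0.24] pointing down, gripper open.
Joint ranges: [-169.35, 169.35], [-19.33, 120.38], [-80.79, 83.38], [13.8, 139.57], [-78.32, 258.32], [9.67, 109.79], [-169.56, 169.56]. Speed limits (degrees/s): [136.94, 136.94, 180, 180, 180, 180, 180].

## Interface

Orientations are given as a 3x3 rotation matrix whose columns are the frame's x, y, z axes.
In Python, from plant import sensors, eyes, env gives the robot as it stands.
- The arm moves only by the tool arm_command, never from a script. Its argument "commands" is a list of rows, each a list of 7 numbers: the shift along the tool's x, y, z scaled (see below), then the turn, a rotation vector about the tool's x, y, z scaled (see below), then the gripper's target within -1 to 1 (shut at 1, half-way at 0, fully open at -1). In form: [[dx, dy, dz, rx, ry, rz, gripper], ...]. A call has 1 to 20 rows; each row is the pose to reach, as a shift and turn from the pose measured when the call began, along the tool's axes at that moment, turning the shorter way round; what a row does not reach only later rows make up. The controller multiplies each number of a shift by 750 mm and each number of a turn by 2 pi rad. A row lasts 1/12 s, in which the tool goes at most 41.7 mm and 7.16 degrees, less where a joint would pass 70% of its speed; a pose out of reach is approached as far as the arm can. A call with a number of a shift or a turn outside -1 to 1 is refused whole. A call with a gripper value outside its range is refused whole. The fingers move at their own pace and stop on an object; "squeeze" is the grip in N (left out, the last holds). Time passes only in rows, so rows that repeat a pose let the fingers close. It gives the time, the measured TCP pose, the force and the opening at its end, in the units of the state.
- sensors.observe(): the state, without advancing time (a new reading comes with each control period).
- eyes.camera(name): name is "scene" or "side" or "wrist"; returns the picture (384x512x3 uint8, red, green, blue); there is no depth.
- eyes.camera_params(name): a dict with "intrinsics" (3x3 intrinsics, pixels), "rvec" (rotation vector, rad) and "tvec" (3), from world to camera coordinates, as OpenCV has them; the wrist camera has in their place "hand_eye" (4x4, takes a point from camera to tool coordinates, whose origin is the TCP and whose axes are the tool frame's). Camera axes: x right, y down, z forward; pixel columns grow to the right and rows downward; lengths in m; the calibration is good to about 2 mm. A picture is of the moment at which its call begins: read the wrist's pose just before it. camera_params takes no time and is no camera call.
- env.finish_job(): hands the job in, once; it reports no verdict.
The state is a dict: "t": time; "q": joint angles; "qvel": joint speeds; "tau": joint torques, N m; "eef_pos": TCP position; "eef_rot": TCP orientation; "ft_force": force on the tool from outside, world axes, zero at the start; "wrist_torque": the same for the moment, N m; "opening": finger opening in m.
Only numpy, scipy, OpenCV 4.12 (cv2) and the standard library are available. Lean on these libraries where they do the work, as an engineer would, in place of code of your own. Each camera call takes 0.05 s, during which the arm holds its last target.

## Task

Two black toasters stand on the worktop; one has two slices of bread showing in its slots, the other is empty. Press the lever of the toaster with the bread all the way down until it catches and stays down by itself, then let go of it. Leave the lever of the empty toaster up.

Things in the scene. Friction and masses are not known exactly. Their poses are not given: they have to be found in the camera images.
- loaded_press (a point): Point to press on the lever of the toaster WITH BREAD: top face of a white ribbed paddle, 36 mm wide, 16 thick, standing out 54 mm from the toaster's narrow end face, which is turned to the robot. It lies mid-width, 38 mm out from that face, 148 mm above the worktop while up, and moves with the lever. Axes: z up, -y out of the end face, x across the paddle. The slices ride down with it.
- loaded_lever (a joint): Travel of that lever straight down, m: 0 up, 0.055 at its lower stop. A spring pushes it up (4 N at the top, 8 N at 0.05, and some 3 N more to push the catch aside from 0.02 to 0.044); let go early, it returns to the top. Past about 0.044 a catch snaps over it and holds it at about 0.044 when released. Pressing on to the stop does no harm.
- empty_press (a point): The same point on the lever of the EMPTY toaster, same axes. Both toasters are alike and fixed to the worktop: black, two slots, 151 mm wide, 252 long without the lever, 178 high; in the loaded one two bread slices stand up to 217 mm above the worktop. Either may stand on the left.
- empty_lever (a joint): Travel of the empty toaster's lever, m, in the same way; it is up (0) and shall stay up.

How it is judged (in metres and radians):
At the end, for the whole second after the job is handed in: The lever of the toaster with the bread is held down by its catch (more than 38 mm down) and at rest, and the empty toaster's lever is up (less than 15 mm down) (value of joint loaded_lever above 0.038 m and velocity of joint loaded_lever below 0.01 m/s and value of joint empty_lever below 0.015 m); the robot touches nothing.
It fails at once if the empty toaster's lever is pressed more than 20 mm down (value of joint empty_lever above 0.02 m).
It also fails if it takes over 29 s, if anything falls off the work surface, if the arm or the gripper's body presses on something with over 40 N, if the wrist force passes 120 N, or if a joint passes its speed limit or range.

## Working session

There is one attempt and no reset: what is moved stays moved. The work goes in short steps, Python scripts to look and compute and a tool call to move; the robot and the scene stay as the last step left them, time stands still between calls to the robot, and variables do not carry over. Pictures are saved under pics/ and viewed, and the job is handed in when it is done.

Besides the shell and the picture viewer there is one more tool, called after "Emit:" by a JSON object that holds its "fn" and its "kwargs". arm_command: Moves the arm, as the interface text tells. Its arguments: {"type":"object","properties":{"commands":{"type":"array"},"squeeze":{"type":"number"}},"required":["commands"]}

```bash
mkdir -p pics
python3 - <<'E'
from plant import sensors, eyes, env
import cv2
s=sensors.observe();print(s)
for n in ["scene","side"]:
    im=eyes.camera(n);cv2.imwrite(f"pics/{n}0.png",im[:,:,::-1]);print(n,eyes.camera_params(n))
print(eyes.camera_params("wrist"))
E
```

```text
{'t': 0.0, 'q': array([-79.24484361,  27.37520342,   1.28120408,  89.17835065,
        -0.6568095 ,  63.55712874,  -4.76028243]), 'qvel': array([-0.03864932,  0.01864799,  0.05839197, -0.0198008 ,  0.01003545,
       -0.12055874, -0.04708879]), 'tau': array([ 5.44252689e-04, -5.82859504e+01,  1.53506979e+00, -2.72619921e+01,
       -5.42783726e-02,  1.66727667e-02,  1.35180903e-04]), 'eef_pos': array([0.1966432 , 0.64512379, 0.23868876]), 'eef_rot': array([[ 2.91482635e-01,  9.56576054e-01, -3.54792287e-04],
       [ 9.56574436e-01, -2.91482798e-01, -1.76823710e-03],
       [-1.79486911e-03,  1.76025177e-04, -9.99998374e-01]]), 'ft_force': array([-0.27307816,  0.0539819 ,  0.23572824]), 'wrist_torque': array([-0.03348055, -0.01832325, -0.00791921]), 'opening': 0.08769060793105987}
scene {'intrinsics': array([[375.70699557,   0.        , 249.59496865],
       [  0.        , 375.70699557, 192.3710897 ],
       [  0.        ,   0.        ,   1.        ]]), 'rvec': array([ 0.66510754, -2.4980239 ,  1.29643672]), 'tvec': array([0.35350813, 0.33921254, 0.66577356])}
side {'intrinsics': array([[435.66591118,   0.        , 256.07930217],
       [  0.        , 435.66591118, 192.46360603],
       [  0.        ,   0.        ,   1.        ]]), 'rvec': array([-0.00490725,  2.58179002, -1.76259407]), 'tvec': array([0.48471769, 0.23514541, 0.78051509])}
{'intrinsics': array([[330.99643642,   0.        , 253.85554485],
       [  0.        , 330.99643642, 193.18282153],
       [  0.        ,   0.        ,   1.        ]]), 'hand_eye': array([[ 9.99999370e-01, -8.76791287e-04,  7.00471142e-04,
        -7.56554783e-05],
       [ 6.53429695e-04,  9.62363709e-01,  2.71763989e-01,
        -7.54960769e-02],
       [-9.12388303e-04, -2.71763360e-01,  9.62363675e-01,
        -1.44320710e-01],
       [ 0.00000000e+00,  0.00000000e+00,  0.00000000e+00,
         1.00000000e+00]])}
```

View pics/scene0.png

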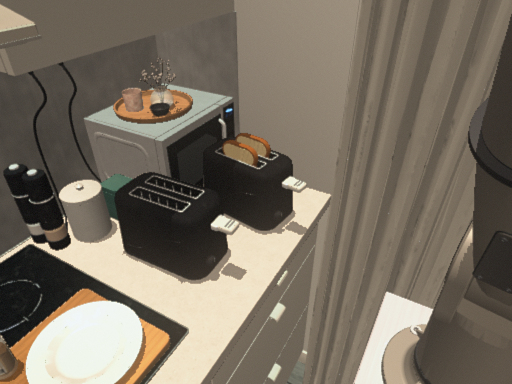

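View pics/side0.png

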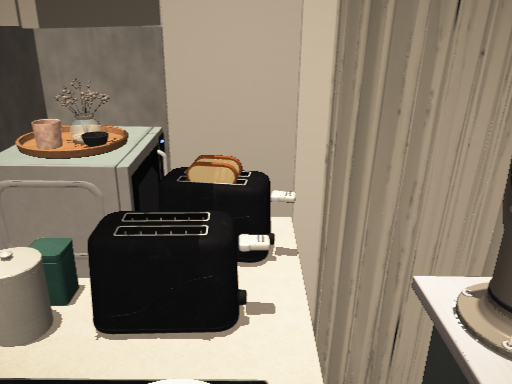

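The scene view shows the loaded toaster's paddle near (293,184) and the empty one's near (225,225). In the side view they are near (283,197) and (255,243). I'll enlarge both.

Run:
```python
import cv2,numpy as np
a=cv2.imread("pics/scene0.png");b=cv2.imread("pics/side0.png")
c=lambda im,x,y,w=80,h=60:cv2.resize(im[y:y+h,x:x+w],None,fx=5,fy=5,interpolation=cv2.INTER_CUBIC)
cv2.imwrite("pics/crop0.png",np.vstack([np.hstack([c(a,250,160),c(a,190,195)]),np.hstack([c(b,230,170),c(b,210,215)])]))
```

```text
(no output)
```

View pics/crop0.png

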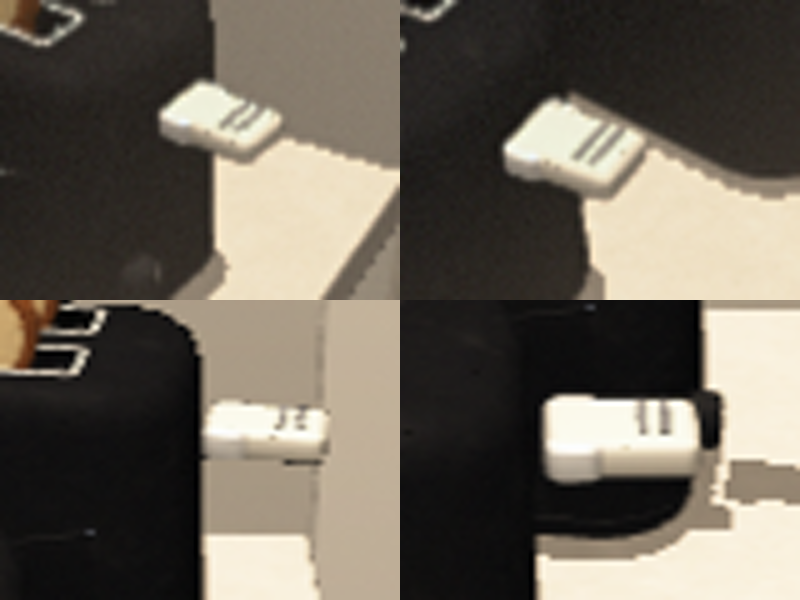

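```bash
cat > h.py <<'E'
import numpy as np,cv2
from plant import eyes
def ray(n,u,v):
    p=eyes.camera_params(n);R=cv2.Rodrigues(np.array(p['rvec']))[0];t=np.array(p['tvec']).ravel()
    d=R.T@np.linalg.inv(p['intrinsics'])@[u,v,1];return -R.T@t,d
def at(n,u,v,z):
    c,d=ray(n,u,v);return c+d*(z-c[2])/d[2]
E
python3 - <<'E'
from h import *
np.set_printoptions(precision=4,suppress=True)
print(ray("scene",0,0)[0],ray("side",0,0)[0])
P=lambda n,x0,y0,L:np.array([at(n,x0+x/5,y0+y/5,.148) for x,y in L])
for nm,A in [("L scene",P("scene",250,160,[(200,82),(280,115),(243,148),(163,118)])),("E scene",P("scene",190,195,[(160,98),(243,145),(205,188),(107,150)])),
 ("L side",P("side",230,170,[(208,103),(328,108),(325,133),(205,127)])),("E side",P("side",210,215,[(150,97),(295,100),(298,132),(148,132)]))]:
    print(nm);print(A, np.linalg.norm(np.roll(A,-1,0)-A,axis=1))
E
```

```text
[0.1236 0.4776 0.6633] [0.4959 0.6383 0.4961]
L scene
[[ 0.4438 -0.2681  0.148 ]
 [ 0.3965 -0.2599  0.148 ]
 [ 0.4006 -0.2246  0.148 ]
 [ 0.4457 -0.2292  0.148 ]] [0.0481 0.0356 0.0453 0.0389]
E scene
[[ 0.5081 -0.0528  0.148 ]
 [ 0.4592 -0.0432  0.148 ]
 [ 0.4584 -0.0118  0.148 ]
 [ 0.508  -0.0119  0.148 ]] [0.0498 0.0315 0.0496 0.0409]
L side
[[ 0.4508 -0.2645  0.148 ]
 [ 0.3978 -0.2601  0.148 ]
 [ 0.4018 -0.2303  0.148 ]
 [ 0.4533 -0.2357  0.148 ]] [0.0532 0.0301 0.0517 0.029 ]
E side
[[ 0.5149 -0.0487  0.148 ]
 [ 0.4639 -0.0475  0.148 ]
 [ 0.4637 -0.0235  0.148 ]
 [ 0.5149 -0.0224  0.148 ]] [0.051  0.024  0.0512 0.0263]
```

Press face found: the loaded tip is at x≈0.397 and the root at x≈0.450, y≈-0.246, and its sizes fit. The base distance is about 0.48. I'll go over above it and check with the wrist camera.

```bash
cat >> h.py <<'E'
from plant import sensors
def go(W,yaw=None):
    s=sensors.observe();R=s['eef_rot']
    for w in W: print(w,np.round(R.T@(np.array(w)-s['eef_pos'])/.75,4))
E
python3 -c "
from h import *
go([(.45,.35,.3),(.5,.05,.3),(.405,-.246,.3)])"
```

```text
(0.45, 0.35, 0.3) [-0.2782  0.4379 -0.0811]
(0.5, 0.05, 0.3) [-0.6414  0.6183 -0.0805]
(0.405, -0.246, 0.3) [-1.0558  0.6121 -0.0798]
```

Emit:
{"fn": "arm_command", "kwargs": {"commands": [[-0.278,0.438,-0.081,0,0,0,1],[-0.278,0.438,-0.081,0,0,0,1],[-0.278,0.438,-0.081,0,0,0,1],[-0.278,0.438,-0.081,0,0,0,1],[-0.278,0.438,-0.081,0,0,0,1],[-0.278,0.438,-0.081,0,0,0,1],[-0.278,0.438,-0.081,0,0,0,1],[-0.278,0.438,-0.081,0,0,0,1],[-0.278,0.438,-0.081,0,0,0,1],[-0.641,0.618,-0.081,0,0,-0.028,1],[-0.641,0.618,-0.081,0,0,-0.028,1],[-0.641,0.618,-0.081,0,0,-0.028,1],[-0.641,0.618,-0.081,0,0,-0.028,1],[-0.641,0.618,-0.081,0,0,-0.028,1],[-0.641,0.618,-0.081,0,0,-0.028,1],[-0.641,0.618,-0.081,0,0,-0.028,1],[-0.641,0.618,-0.081,0,0,-0.028,1]], "squeeze": 10}}

```text
t: 1.52
eef_pos: [0.4998, 0.0459, 0.3004]
eef_rot: [[0.123, 0.992, -0.0], [0.992, -0.123, -0.002], [-0.002, -0.0, -1.0]]
ft_force: [0.7, -0.5, -0.2]
opening: 0.0007
```

```bash
python3 -c "
from h import *
s=sensors.observe();print(s['t'],s['eef_pos'],s['eef_rot'],s['q'],s['opening'],s['ft_force'])
go([(.405,-.246,.3)])"
```

```text
1.5167 [0.4998007  0.04590023 0.30041166] [[ 1.23193297e-01  9.92382645e-01 -3.11180428e-04]
 [ 9.92379872e-01 -1.23193688e-01 -2.34607391e-03]
 [-2.36653850e-03 -1.97886141e-05 -9.99997200e-01]] [-30.03269838   7.30588877  19.54424068 109.08230917  -2.56753164
  64.09356353  73.41243241] 0.0007038767613772113 [ 0.73586178 -0.52357769 -0.22193885]
(0.405, -0.246, 0.3) [-0.4018 -0.0775  0.0015]
```

Emit:
{"fn": "arm_command", "kwargs": {"commands": [[-0.402,-0.078,0,0,0,0,1],[-0.402,-0.078,0,0,0,0,1],[-0.402,-0.078,0,0,0,0,1],[-0.402,-0.078,0,0,0,0,1],[-0.402,-0.078,0,0,0,0,1],[-0.402,-0.078,0,0,0,0,1],[-0.402,-0.078,0,0,0,0,1],[-0.402,-0.078,0,0,0,0,1],[-0.402,-0.078,0,0,0,0,1],[-0.402,-0.078,0,0,0,0,1],[-0.402,-0.078,0,0,0,0,1],[-0.402,-0.078,0,0,0,0,1]]}}

```text
t: 2.52
eef_pos: [0.4053, -0.2445, 0.3009]
eef_rot: [[0.12, 0.993, -0.001], [0.993, -0.12, -0.002], [-0.002, -0.0, -1.0]]
ft_force: [0.6, -0.1, 0.4]
opening: 0.0005
```

Run:
```python
from h import *
s=sensors.observe();print(s['t'],s['eef_pos'],s['q'])
im=eyes.camera("wrist");np.savez("w1.npz",p=s['eef_pos'],R=s['eef_rot'])
cv2.imwrite("pics/w1.png",im[:,:,::-1])
```

```text
2.5167 [ 0.40528359 -0.24448062  0.30090307] [ -9.47956333   3.88851502  35.27024272 113.13631749  -2.37515184
  63.69573496 109.86817928]
```

View pics/w1.png

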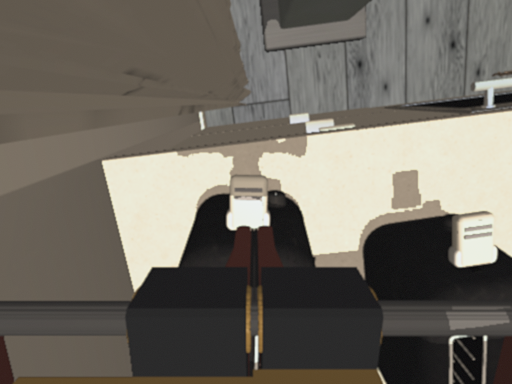

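The wrist view shows the loaded paddle at about (249,202), with its tip edge near row 177 and its root near row 229. The empty one is at (474,240). I'll enlarge it.

Run:
```python
import cv2
a=cv2.imread("pics/w1.png")
cv2.imwrite("pics/w1c.png",cv2.resize(a[160:270,180:330],None,fx=5,fy=5,interpolation=cv2.INTER_CUBIC))
```

```text
(no output)
```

View pics/w1c.png

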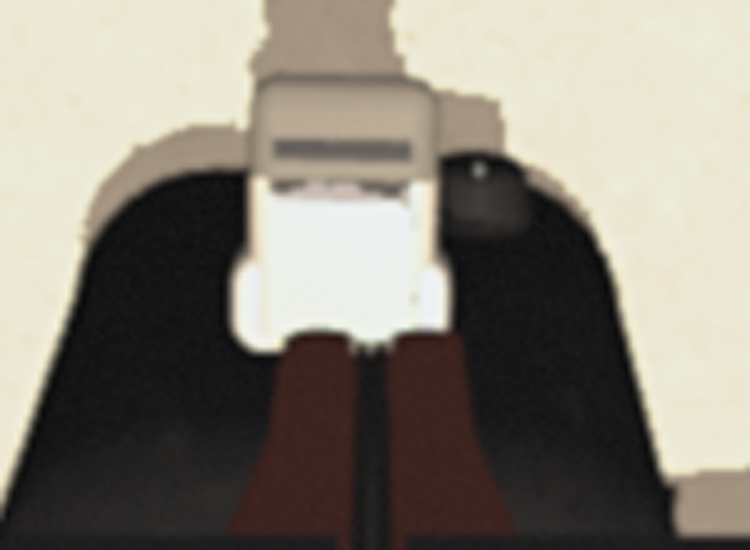

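Run:
```python
from h import *
np.set_printoptions(precision=4,suppress=True)
d=np.load("w1.npz");p=eyes.camera_params("wrist");H=p['hand_eye'];K=p['intrinsics']
def at_w(u,v,z):
    c=d['R']@H[:3,3]+d['p'];r=d['R']@H[:3,:3]@np.linalg.inv(K)@[u,v,1];return c+r*(z-c[2])/r[2]
for x,y in [(258,88),(435,85),(262,250),(437,250),(255,350)]: print(at_w(180+x/5,160+y/5,.148))
A=at_w(458,216,.148);B=at_w(492,213,.148);print("empty tip",A,B)
```

```text
[ 0.3964 -0.264   0.148 ]
[ 0.3997 -0.2316  0.148 ]
[ 0.4276 -0.2676  0.148 ]
[ 0.4316 -0.2347  0.148 ]
[ 0.4476 -0.2718  0.148 ]
empty tip [ 0.4595 -0.0555  0.148 ] [ 0.4603 -0.0236  0.148 ]
```

```bash
python3 -c "
from h import *
go([(.406,-.249,.18),(.406,-.249,.14),(.406,-.249,.113)])"
```

```text
(0.406, -0.249, 0.18) [-0.0054  0.0018  0.1612]
(0.406, -0.249, 0.14) [-0.0053  0.0018  0.2146]
(0.406, -0.249, 0.113) [-0.0053  0.0018  0.2506]
```

Emit:
{"fn": "arm_command", "kwargs": {"commands": [[-0.005,0.002,0.04,0,0,0,1],[-0.005,0.002,0.08,0,0,0,1],[-0.005,0.002,0.12,0,0,0,1],[-0.005,0.002,0.15,0,0,0,1],[-0.005,0.002,0.16,0,0,0,1],[-0.005,0.002,0.17,0,0,0,1],[-0.005,0.002,0.175,0,0,0,1],[-0.005,0.002,0.18,0,0,0,1],[-0.005,0.002,0.185,0,0,0,1],[-0.005,0.002,0.19,0,0,0,1],[-0.005,0.002,0.195,0,0,0,1],[-0.005,0.002,0.2,0,0,0,1],[-0.005,0.002,0.2,0,0,0,1],[-0.005,0.002,0.2,0,0,0,1]]}}

```text
t: 3.73
eef_pos: [0.4071, -0.2489, 0.1513]
eef_rot: [[0.12, 0.993, 0.001], [0.993, -0.12, -0.002], [-0.002, 0.001, -1.0]]
ft_force: [1.8, 0.3, 4.3]
opening: 0.0004
```

Run:
```python
from h import *
s=sensors.observe();print(s['t'],s['eef_pos'],s['ft_force'],s['wrist_torque'])
im=eyes.camera("side");im2=eyes.camera("scene")
cv2.imwrite("pics/p1.png",cv2.resize(np.hstack([im[150:300,160:310],im2[120:270,180:330]]),None,fx=2.6,fy=2.6)[:,:,::-1])
go([(.406,-.249,.13),(.406,-.249,.113)])
```

```text
3.7333 [ 0.4071084  -0.24887915  0.15128582] [1.8008683  0.33035943 4.33194107] [ 0.21753845 -0.4996873  -0.01730555]
(0.406, -0.249, 0.13) [-0.0003 -0.0015  0.0285]
(0.406, -0.249, 0.113) [-0.0002 -0.0015  0.0512]
```

View pics/p1.png

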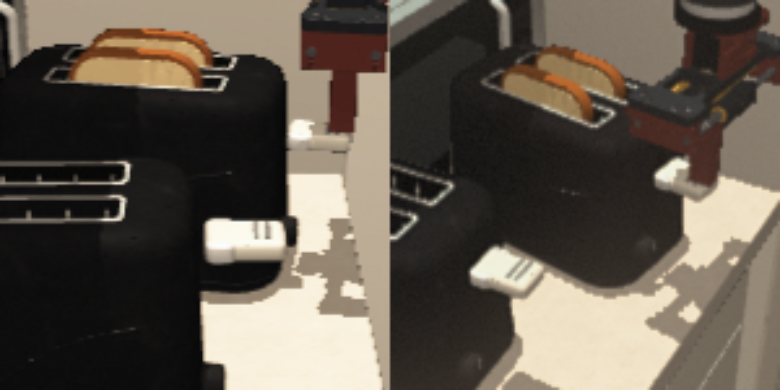

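The fingers are on the outer part of the paddle at 4.3 N, about 14 mm down. The gripper body is clear of the face, so I'll keep pressing.

Emit:
{"fn": "arm_command", "kwargs": {"commands": [[0,-0.001,0.008,0,0,0,1],[0,-0.001,0.016,0,0,0,1],[0,-0.001,0.024,0,0,0,1],[0,-0.001,0.032,0,0,0,1],[0,-0.001,0.038,0,0,0,1],[0,-0.001,0.044,0,0,0,1],[0,-0.001,0.05,0,0,0,1],[0,-0.001,0.052,0,0,0,1],[0,-0.001,0.052,0,0,0,1],[0,-0.001,0.052,0,0,0,1],[0,-0.001,0.052,0,0,0,1]]}}

```text
t: 4.75
eef_pos: [0.4071, -0.2494, 0.1129]
eef_rot: [[0.12, 0.993, 0.003], [0.993, -0.12, -0.003], [-0.003, 0.003, -1.0]]
ft_force: [1.5, 0.9, 6.5]
opening: 0.0002
```

TCP z of 0.113 puts the tips at 0.096, about 52 mm of travel and past the catch. Now I'll rise.

Emit:
{"fn": "arm_command", "kwargs": {"commands": [[0,0,-0.01,0,0,0,1],[0,0,-0.02,0,0,0,1],[0,0,-0.04,0,0,0,1],[0,0,-0.08,0,0,0,1],[0,0,-0.12,0,0,0,1],[0,0,-0.16,0,0,0,1],[0,0,-0.2,0,0,0,1],[0,0,-0.24,0,0,0,1],[0,0,-0.25,0,0,0,1],[0,0,-0.25,0,0,0,1]]}}

```text
t: 5.58
eef_pos: [0.407, -0.2494, 0.3024]
eef_rot: [[0.12, 0.993, 0.006], [0.993, -0.12, -0.004], [-0.003, 0.007, -1.0]]
ft_force: [-0.5, -0.0, -0.4]
opening: 0.0004
```

Run:
```python
from h import *
s=sensors.observe();print(s['t'],s['eef_pos'],s['ft_force'])
im=eyes.camera("side");im2=eyes.camera("scene")
cv2.imwrite("pics/p2.png",cv2.resize(np.hstack([im[150:300,160:310],im2[120:270,180:330]]),None,fx=2.6,fy=2.6)[:,:,::-1])
```

```text
5.5833 [ 0.40699161 -0.24944017  0.30241321] [-0.53778341 -0.04984723 -0.43807954]
```

View pics/p2.png

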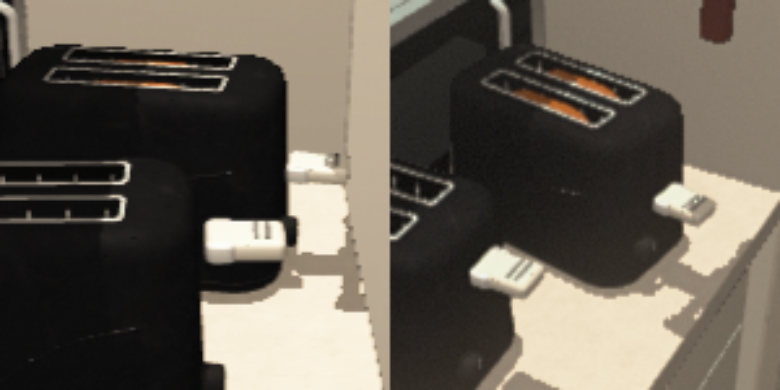

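Both slices have dropped into the slots and the loaded paddle is low with nothing touching it. The empty paddle hasn't moved. I'll check the travel in numbers, then hand in.

Run:
```python
from h import *
im=eyes.camera("side")[:,:,::-1];b=cv2.imread("pics/side0.png")
# vertical shift of paddle patches by template match
def m(x,y,w,h):
    t=b[y:y+h,x:x+w];S=np.ascontiguousarray(im[y-10:y+h+35,x-8:x+w+8]);r=cv2.matchTemplate(S,t,cv2.TM_CCOEFF_NORMED);_,v,_,l=cv2.minMaxLoc(r);return l[0]-8,l[1]-10,v
print("loaded",m(270,188,28,16),"empty",m(236,230,40,26))
p=eyes.camera_params("side")
for z in (.148,.104): print(cv2.projectPoints(np.array([[.412,-.25,z]]),p['rvec'],p['tvec'],p['intrinsics'],None)[0].ravel())
s=sensors.observe();print(s['t'],np.abs(s['qvel']).max())
```

```text
loaded (-1, 18, 0.684283435344696) empty (0, 0, 0.993410587310791)
[289.56232304 193.19205627]
[288.72203335 211.56594363]
5.7333 0.7604685479613466
```

The measured shift is 18 px, against 18.4 px expected for 44 mm. The empty lever's shift is 0 px.

```bash
python3 -c "
from plant import env
print(env.finish_job())"
```

```text
the job is handed in; nothing more can be done
None
```

The lever of the toaster with the bread is down and held by its catch, and the empty toaster's lever is still up. I handed the job in at about 5.7 s of the 29 s allowed; no verdict was reported.

- **Press:** I pressed the loaded paddle with the shut fingers to about 52 mm of travel, past the catch. The highest force I read was about 6.5 N. I then lifted straight up to TCP height 0.30 m, clear of everything.
- **Loaded lever:** In the side camera the released paddle sits 18 px lower than at the start. A drop of 44 mm should give 18.4 px. Both slices have sunk into the slots. The template match for this paddle scored only 0.68, because the lighting and background changed, but the pictures agree with it.
- **Empty lever:** It showed no shift (0 px, match score 0.99).
- **Contact:** The wrist force after lifting was near zero (about 0.7 N).

No check failed or disagreed.

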